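# Trip the limit switch with the dog

### The arm

A 6-joint arm with a two-finger parallel gripper is mounted at the origin on a cart in front of the work surface, level with it; the furniture and walls round the work are solid. World frame = base frame: x ahead of the robot, y to its left, z up, the work surface at z = 0. Lengths are in mm, angles in rad, forces in N, time in s.
With the tool pointing down it reaches from about 350 to 975 mm from the base axis. Payload 7.1 kg.
Tool frame: the origin (TCP) lies midway between the tips of the shut fingers; the grasp point (between the pads) lies 19 mm behind it (ctrl.grip_depth is the distance from the TCP to the grasp point, in mm); z points along the fingers, y is the line along which they close (so a half turn about z gives the same grasp; the last joint's range is limited). The gripper opens to 88 mm and grips with 3 to 60 N. Pads are 20 mm wide; open, the fingers measure 115 mm over their backs; the gripper's body (75 mm by 178 mm) begins 61 mm behind the grasp point.
Start: joints at [-1.301, 0.423, 1.63, -0, 1.089, -0.019], TCP at [178.019, -599.094, 222.675] pointing down, gripper open.
Joint ranges: [-3, 3], [-0.9, 2.11], [0.09, 2.58], [-1.31, 4.45], [0.11, 2.69], [-2.54, 2.54]. Speed limits (rad/s): [2.39, 2.39, 3.01, 3.14, 3.14, 3.14].

### API

Orientations are given as a rotation vector (axis times angle).
In Python, from workcell import ctrl, cams gives the robot as it stands.
- The arm moves only by the tool move_arm, never from a script. Its argument "steps" is a list of rows, each a list of 3 entries, a list of its own where there are three numbers: the shift along the tool's x, y, z in units of 25 mm (1.0 is 25 mm), then the turn about the tool's z in units of 5 degrees (1.0 is 5 degrees), then the closure, from 0 (fully open) to 1 (shut). A call has 1 to 20 rows; each row shifts and turns the commanded pose from where the row before left it, along the tool's axes as they then stand; what a row does not reach is not made up. A row lasts 1/12 s, in which the tool goes at most 41.7 mm and 7.16 degrees, less where a joint would pass 70% of its speed; a pose out of reach is approached as far as the arm can. A call is refused whole if a number of a shift passes 1 or a number of a turn 1, either way. A call with a gripper value outside its range is refused whole. The fingers move at their own pace and stop on an object; the grip force is fixed at half the most. Time passes only in rows, so rows that do not move let the fingers close. It gives the time, the measured TCP pose, the force, the opening and the grip force at its end, in the units of the state.
- ctrl.get_obs(): the state, without advancing time (a new reading comes with each control period).
- cams.get_image(name): name is "scene" or "top"; returns a dict with "image" (400x640x3 uint8, red, green, blue), "camera_matrix" (3x3 intrinsics, pixels), "k1" (the pictures are not rectified: a ray, as slopes to the right and down, at radius r is drawn at 1 + k1 r^2 times it, then the intrinsics apply), "xyz" and "rotation" of the camera in the world. Camera axes: x right, y down, z forward; pixel columns grow to the right and rows downward; lengths in mm; the calibration is good to about 2 mm. A picture is of the moment at which its call begins. There is no depth.
- ctrl.close_job(): hands the job in; it is judged then, once.
Trained networks look in the newest picture that a camera, given by its name, has taken for a name from the list of things; names that differ only in an ending like _2 or _b are one class to them, and where a whole thing is asked for, a point or a joint stands for the part that bears it (a point fixed in the world has none). Each returns a list of dicts, best first, with "p" (0 to 1); they miss things now and then, are a little off and sometimes report something else, mostly with a low value. They report only what shows in the picture. A call takes as long as a camera call. They do not tell look-alikes from the thing itself.
- cams.boxes_of(camera, thing): "rect" ([centre column, centre row, width, height] in pixels, round what is visible of it).
- cams.cut_out(camera, thing): "pixels" (400x640 bool, what is visible of it) and "rect" ([centre column, centre row, width, height] in pixels, round what is visible of it).
The state is a dict: "t": time; "qpos": joint angles; "qvel": joint speeds; "joint_torque": joint torques, N m; "ee_pos": TCP position; "orientation": TCP orientation; "ft_force": force on the tool from outside, world axes, zero at the start; "moment": the same for the moment, N m; "width": finger opening in mm; "grasp_force": force on a finger pad.
Only numpy, scipy, OpenCV 4.12 (cv2) and the standard library are available. Lean on these libraries where they do the work, as an engineer would, in place of code of your own. Each camera call takes 0.05 s, during which the arm holds its last target. There are 200 camera calls.

### The job

The limit switch on the test bed has to be kept tripped while its circuit is checked. Set the yellow trip dog down flat in the open end of the bed's channel, cam side towards the switch and clear of the roller, then slide it along the channel until its cam swings the roller arm aside and the roller stands on the flat land of the cam, and leave it there. Let only the dog push the roller arm, never the gripper, and leave the other things on the bench where they stand.

Things in the scene. Friction and masses are not known exactly. Their poses are not given: they have to be found in the camera images.
- bed: Aluminium test bed plate 165 x 256 x 8 mm, fixed. Origin at bench level, on the channel's centre line, half way along. Channel along y, 50 mm wide (x -25 to 25), floor 8 mm above bench. -x side: dark fence 14 mm thick, top 44 mm above bench; +x side: low steel rail 10 mm wide, top 20 mm. Grey switch body at x 60 to 104, y -21 to 35 mm, top 36 mm, small amber dome to 40 mm.
- mouth (a point): Open +y end of the channel: on its floor and centre line, where fence and rail begin (bed y = +110 mm; the plate goes on to y = +128 mm).
- stop (a point): Closed -y end of the channel: on its floor and centre line at the face of the dark end stop (bed y = -116 mm; stop's top 32 mm above the bench). Driving the dog up to the stop is about 30 mm too far: the roller then runs off the land.
- trip_arm (a joint): Swing (rad) of the steel roller arm about a vertical shaft at bed x 73, y 7 mm. 0 = at rest, pointing to the bed's -x over the rail into the channel; positive = swung to the bed's -y (stop end). Spring 0.2 N m/rad back to 0; limits +-1.15. About 0.8 with the roller on the cam's land, when it presses the dog against the fence with about 4 N.
- roller (a point): Centre of the black roller at the arm's end, 60 mm from the shaft, 33 mm above bench; 20 mm diameter, 16 mm high, free to turn. Arm and hub above it reach 51 mm above bench (hub cap 55). At rest at bed x 13, y 7 mm; on the land at about x 31, y -36 mm, so the dog's centre is then near bed y -36 mm.
- dog: Loose yellow trip dog, about 0.4 kg; origin under the centre of its base. Base 46 (x) x 100 (y) x 14 mm. On it, 14 to 36 mm high, a cam: straight on the -x side; on the +x side a flat land at x 23 mm, y -17 to 17, with ramps down to x -2 mm at y +-48 mm. Fits the channel with axes parallel to the bed's (+x cam side to the switch), 4 mm of play across.
- land (a point): Middle of the cam's flat land, on the dog's +x face at dog x 23, y 0, z 25 mm; a black witness line marks it.
- tab (a point): Centre of the dog's grey upright grip tab (dog x -4, y 0, z 58 mm): 30 mm (x) x 18 mm (y), from 36 to 80 mm above the dog's underside. Pinch it along the dog's y from above with fingertips at 47 mm or more above the underside, to pass clear over the roller arm. No other part of the dog is above 36 mm.
- tape_measure: Yellow tape measure, 36 x 81 x 61 mm, standing on the bench; origin under its middle. Leave alone.
- masking_tape: Roll of beige masking tape, 104 mm across, 36 mm high; origin under its centre. Leave alone.
- ink_cup: Clear plastic mixing cup, 88 mm across, 82 mm high; origin under its centre. Leave alone.
- hardener_can: White and black can with red cap, 93 mm across, 224 mm high; origin under its centre. Leave alone.
Not all that is in view belongs to the job. Leave any green or orange look-alike of the dog alone.

How it is judged:
By the outcome, as a careful person would: the job done as asked, in the order asked, and still so for the second after the job is handed in, with the robot touching nothing.
It also fails if it takes over 51 s, if anything falls off the work surface, if the arm or the gripper's body presses on something with over 40 N, if the wrist force passes 120 N, or if a joint passes its speed limit or range.

## Working session

There is one attempt and no reset: what is moved stays moved. The work goes in short steps, Python scripts to look and compute and a tool call to move; the robot and the scene stay as the last step left them, time stands still between calls to the robot, and variables do not carry over. Pictures are saved under pics/ and viewed, at most 10 in all, crops included, and the job is handed in when it is done.

Besides the shell and the picture viewer there is one more tool, called after "Emit:" by a JSON object that holds its "api" and its "payload". move_arm: Moves the arm, as the interface text tells. Its arguments: {"type":"object","properties":{"steps":{"type":"array"}},"required":["steps"]}

```bash
mkdir -p pics; cat > h.py <<'E'
import numpy as np, cv2
from workcell import ctrl, cams
from scipy.spatial.transform import Rotation as R
def project(c,P):
    Rm=np.array(c["rotation"]); 
    if Rm.shape!=(3,3): Rm=R.from_rotvec(Rm).as_matrix()
    p=(np.atleast_2d(P)-np.array(c["xyz"]))@Rm
    s=p[:,:2]/p[:,2:]; r2=(s**2).sum(1,keepdims=True); s=s*(1+c["k1"]*r2)
    K=np.array(c["camera_matrix"]); return np.c_[s[:,0]*K[0,0]+K[0,2],s[:,1]*K[1,1]+K[1,2]]
def ray(c,uv):
    K=np.array(c["camera_matrix"]); Rm=np.array(c["rotation"])
    s=cv2.undistortPoints(np.array([[uv]],float),K,np.array([c["k1"],0,0,0,0.]))[0,0]
    return np.array(c["xyz"]),Rm@np.array([s[0],s[1],1.])
def atz(c,uv,z):
    o,d=ray(c,uv); return o+d*(z-o[2])/d[2]
def tri(a,b):
    (o1,d1),(o2,d2)=a,b; A=np.c_[d1,-d2]; t=np.linalg.lstsq(A,o2-o1,rcond=None)[0]
    p,q=o1+t[0]*d1,o2+t[1]*d2; return (p+q)/2,np.linalg.norm(p-q)
E
python3 - <<'E'
from h import *
for n in("scene","top"):
    c=cams.get_image(n); cv2.imwrite(f"pics/{n}0.png",c["image"][:,:,::-1]); print(n,c["xyz"],np.round(c["rotation"],3).tolist(),c["camera_matrix"],c["k1"])
    for t in("dog","tab","bed","roller","land","trip_arm","tape_measure","ink_cup","hardener_can","masking_tape"):
        print(t,[(round(d["p"],2),np.round(d["rect"],1).tolist()) for d in cams.boxes_of(n,t)][:4])
E
```

```text
scene [  47.46626503 1022.69294745  711.56513987] [-0.581, 2.508, -1.362] [[395.05846025   0.         321.94352454]
 [  0.         395.05846025 204.38242368]
 [  0.           0.           1.        ]] -0.005323543663860746
dog [(0.94, [383.8, 192.8, 30.2, 25.7]), (0.81, [292.0, 248.8, 41.7, 35.0]), (0.58, [284.1, 299.7, 46.2, 38.6])]
tab [(0.9, [285.1, 299.9, 43.8, 38.2]), (0.81, [380.3, 193.8, 34.6, 25.5]), (0.63, [288.1, 246.9, 41.5, 30.9])]
bed [(0.68, [318.4, 187.8, 58.1, 42.2])]
roller [(0.65, [287.9, 246.8, 41.8, 35.1])]
land [(0.92, [289.0, 250.1, 42.7, 34.2]), (0.9, [285.2, 299.8, 43.3, 35.0]), (0.72, [381.9, 195.6, 33.1, 27.4]), (0.35, [233.6, 213.1, 39.2, 84.8])]
trip_arm [(0.6, [320.1, 179.4, 19.5, 9.6])]
tape_measure [(0.73, [365.5, 223.9, 15.7, 21.1]), (0.2, [318.7, 188.0, 62.6, 43.0])]
ink_cup [(0.61, [261.1, 209.8, 28.4, 36.5])]
hardener_can [(0.71, [234.6, 213.6, 37.1, 80.8]), (0.62, [318.6, 184.6, 61.4, 45.3]), (0.21, [288.6, 249.2, 41.8, 35.3])]
masking_tape [(0.71, [361.9, 262.1, 40.0, 32.2])]
top [ 358.91154471  141.43164173 1442.07801829] [-2.186, 2.147, -0.11] [[488.82585652   0.         324.52816054]
 [  0.         488.82585652 198.10518778]
 [  0.           0.           1.        ]] -0.05925247050838436
dog [(0.88, [267.4, 197.6, 37.3, 29.1]), (0.88, [209.6, 226.0, 21.8, 32.6]), (0.58, [396.1, 245.8, 40.8, 31.4])]
tab [(0.8, [268.1, 198.6, 33.6, 29.8]), (0.63, [395.9, 244.9, 34.3, 28.5]), (0.6, [211.0, 228.2, 21.2, 31.1])]
bed [(0.84, [399.4, 172.2, 97.1, 70.3])]
roller []
land [(0.87, [209.1, 226.2, 20.2, 35.7]), (0.61, [268.0, 198.2, 38.0, 30.7]), (0.58, [397.0, 244.2, 37.7, 29.6]), (0.45, [281.6, 266.4, 33.6, 38.9])]
trip_arm []
tape_measure [(0.55, [336.1, 252.4, 27.6, 12.9])]
ink_cup [(0.59, [304.4, 141.4, 26.1, 27.4])]
hardener_can [(0.59, [261.2, 137.2, 37.5, 47.4])]
masking_tape [(0.79, [282.1, 264.1, 29.2, 32.9])]
```

```bash
python3 - <<'E'
import cv2
a=cv2.imread("pics/top0.png")[100:300,180:460]; cv2.imwrite("pics/topc.png",cv2.resize(a,(784,560),interpolation=cv2.INTER_CUBIC))
a=cv2.imread("pics/scene0.png")[130:330,200:460]; cv2.imwrite("pics/scenec.png",cv2.resize(a,(780,600),interpolation=cv2.INTER_CUBIC))
E
sed -i 's/Rm=np.array(c\["rotation"\])$/Rm=R.from_rotvec(c["rotation"]).as_matrix()/' h.py; grep -n from_rotvec h.py
```

```text
6:    if Rm.shape!=(3,3): Rm=R.from_rotvec(Rm).as_matrix()
11:    K=np.array(c["camera_matrix"]); Rm=R.from_rotvec(c["rotation"]).as_matrix()
```

View pics/topc.png

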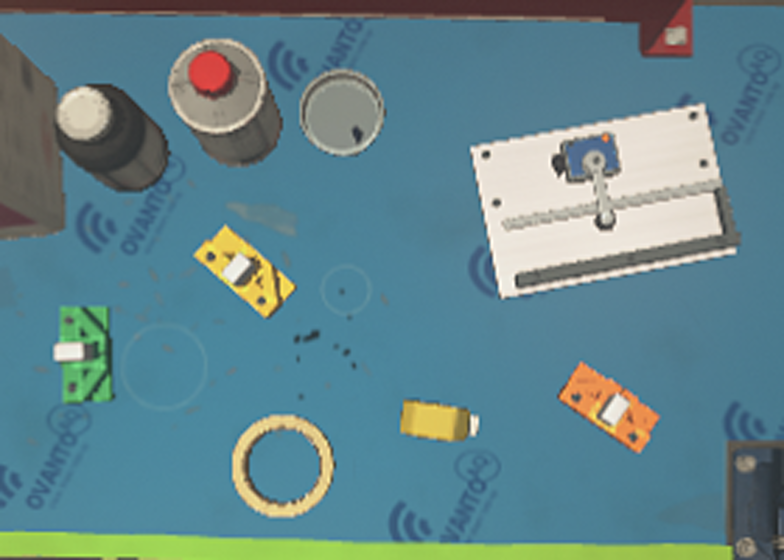

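View pics/scenec.png

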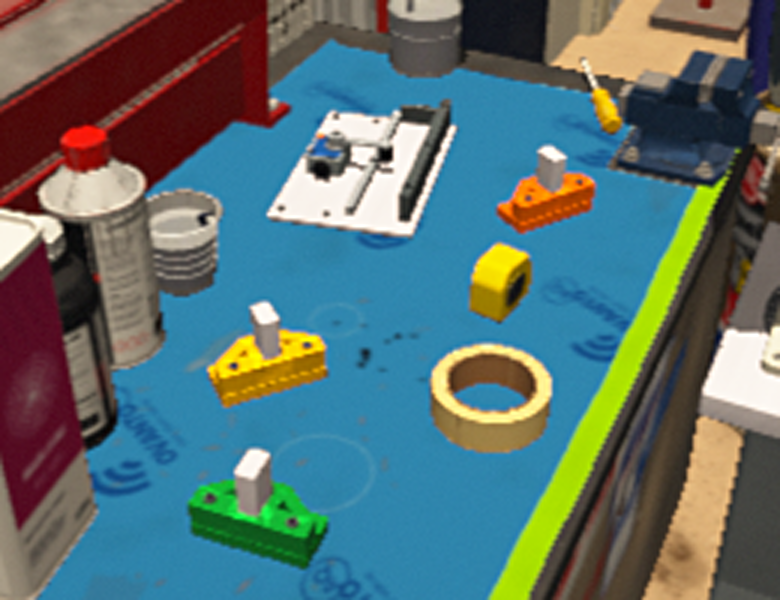

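```bash
python3 - <<'E'
import cv2,numpy as np
t=cv2.imread("pics/top0.png");s=cv2.imread("pics/scene0.png")
z=lambda a,u,v,w,h:cv2.resize(a[int(v-h/2):int(v+h/2),int(u-w/2):int(u+w/2)],(400,300),interpolation=cv2.INTER_CUBIC)
cv2.imwrite("pics/zoom.png",np.vstack([np.hstack([z(t,267,197,56,42),z(s,290,250,56,42)]),np.hstack([z(t,398,172,104,78),z(s,320,186,72,54)])]))
E
```

```text
(no output)
```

View pics/zoom.png

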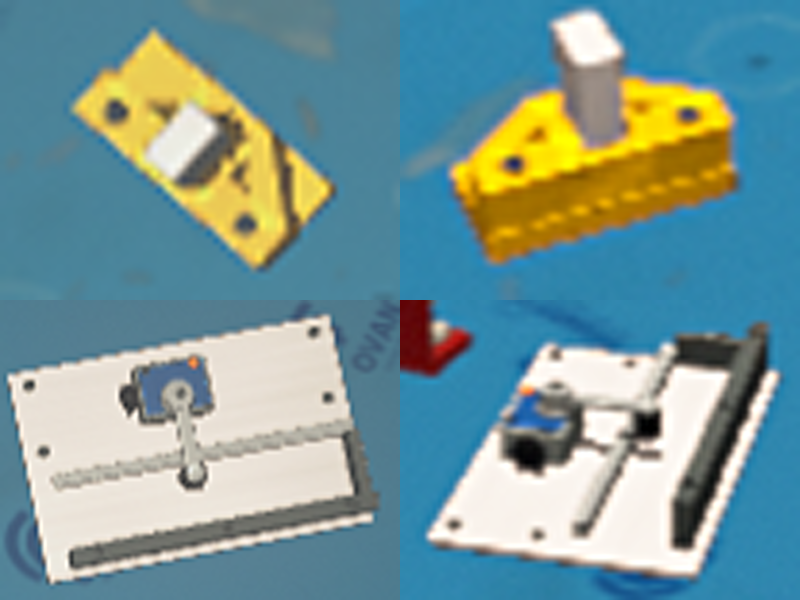

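```bash
cat > fit.py <<'E'
from h import *
from scipy.optimize import minimize
def box(x0,x1,y0,y1,z0,z1): return np.array([[x,y,z] for x in(x0,x1) for y in(y0,y1) for z in(z0,z1)],float)
cam=[(23,-17),(23,17),(-2,48),(-23,48),(-23,-48),(-2,-48)]
DOG=[box(-23,23,-50,50,0,14),np.array([[x,y,z] for x,y in cam for z in(14,36)],float),box(-19,11,-9,9,36,80)]
th=np.linspace(0,6.28,16)[:-1]
BED=[box(-61.5,103.5,-128,128,0,8)]  # x offset fitted separately
def render(c,parts,p,S=6):
    Rz=R.from_euler("z",p[3]).as_matrix(); m=np.zeros((400*S,640*S),np.uint8)
    for q in parts:
        uv=(project(c,q@Rz.T+p[:3])+.5)*S
        cv2.fillConvexPoly(m,cv2.convexHull(np.round(uv).astype(np.int32)),1)
    return m
def fit(views,parts,p0,S=6):
    # views: list (cam dict, mask float 400x640)
    crops=[]
    for c,m in views:
        v,u=np.nonzero(m>.5); b=(max(v.min()-12,0),v.max()+13,max(u.min()-12,0),u.max()+13); crops.append(b)
    sc=np.array([1,1,1,.01])
    def f(d):
        e=0
        for (c,m),b in zip(views,crops):
            r=cv2.resize(render(c,parts,p0+d*sc,S).astype(np.float32),(640,400),interpolation=cv2.INTER_AREA)
            r=cv2.GaussianBlur(r,(0,0),.8)[b[0]:b[1],b[2]:b[3]]; g=cv2.GaussianBlur(m.astype(np.float32),(0,0),.8)[b[0]:b[1],b[2]:b[3]]
            e+=((r-g)**2).sum()
        return e
    best=minimize(f,np.zeros(4),method="Nelder-Mead",options=dict(initial_simplex=np.vstack([np.zeros(4),np.eye(4)*8]),xatol=.05,fatol=.02,maxiter=250))
    return p0+best.x*sc,best.fun
E
cat > m1.py <<'E'
from fit import *
V={n:cams.get_image(n) for n in("top","scene")}
sel={"top":(267,198),"scene":(291,249)}
D=[];B=[]
for n,c in V.items():
    l=[d for d in cams.cut_out(n,"dog") if np.hypot(d["rect"][0]-sel[n][0],d["rect"][1]-sel[n][1])<12]
    D.append((c,l[0]["pixels"])); print(n,"dog",l[0]["rect"],l[0]["pixels"].sum())
    hsv=cv2.cvtColor(c["image"],cv2.COLOR_RGB2HSV); ble=(hsv[...,0]>92)&(hsv[...,0]<112)&(hsv[...,1]>110)
    u,v=sel[n]; nb=np.zeros((400,640),bool); nb[v-22:v+22,u-28:u+28]=1
    # whole object by not-blue, largest component
    l=cams.cut_out(n,"bed"); B.append((c,l[0]["pixels"])); print(n,"bed",l[0]["rect"],l[0]["pixels"].sum())
    k,lab=cv2.connectedComponents(((~ble)&nb).astype(np.uint8)); print("colour",(lab==lab[v,u]).sum())
np.savez("m1.npz",**{f"{k}{i}":x[1] for k,X in(("D",D),("B",B)) for i,x in enumerate(X)})
c=V["top"]; g=atz(c,sel["top"],30); print("guess",g)
for yaw in(-40,140):
    p,e=fit(D,DOG,np.array([g[0],g[1],0,np.radians(yaw)])); print(yaw,p.round(2),np.degrees(p[3]),e)
g=atz(c,(398,172),8); 
p0=np.array([g[0],g[1],0,np.radians(10)])
full=[box(-61.5,103.5,-128,128,0,8)]
for off in (0,):
    p,e=fit(B[:1],full,p0); print("plate",p.round(2),np.degrees(p[3]),e)
E
python3 m1.py
```

```text
top dog [268.0, 198.4, 36.4, 32.0] 523
top bed [397.1, 172.4, 97.5, 68.2] 4743
colour 592
scene dog [290.9, 250.1, 40.0, 35.4] 713
scene bed [319.7, 186.6, 64.4, 44.7] 1915
colour 864
guess [503.70971047 314.00571821  30.        ]
-40 [509.07 315.88   3.28  -0.71] -40.47509160879894 43.7697639465332
140 [508.52 314.96   1.43   2.43] 139.31024374047396 116.18524169921875
plate [ 5.7138e+02 -6.5050e+01  6.4500e+00  2.1000e-01] 12.051836825387078 26.219135284423828
```

```bash
cat > m2.py <<'E'
from fit import *
V=[cams.get_image(n) for n in("top","scene")]
z=np.load("m1.npz"); B=[(V[i],z[f"B{i}"]) for i in(0,1)]
F=[]
for c,(u,v) in zip(V,((408,194),(334,186))):
    g=c["image"].max(2); m=(g<120).astype(np.uint8); roi=np.zeros_like(m); roi[v-45:v+45,u-55:u+55]=1
    k,lab,st,ce=cv2.connectedComponentsWithStats(m*roi); 
    pu=[(i,st[i].tolist()) for i in range(1,k) if st[i][4]>40]; print(pu)
    i=max(pu,key=lambda q:q[1][4] if lab[v-12:v+12,u-12:u+12].__eq__(q[0]).any() else 0)[0]; F.append((c,lab==i))
FEN=[box(-39,-25,-126,110,8,44),box(-39,35,-126,-116,8,32)]
p0=np.array([560.,-65,0,.2])
for vs in(F,F[:1],F[1:]):
    p,e=fit(vs,FEN,p0); print("fence",p.round(2),np.degrees(p[3]).round(2),round(e,1))
pf,_=fit(F,FEN,p0)
for xc in(20,):
    P=[box(-82.5,82.5,-128,128,0,8)]
    p,e=fit(B[:1],P,p0); print("plate top (plate centre)",p.round(2),np.degrees(p[3]).round(2),e)
d=R.from_euler("z",-pf[3]).apply(p[:3]-pf[:3]); print("plate centre in bed",d)
np.save("bed.npy",pf)
out=[]
dog=np.array([509.07,315.88,0,-.7064])
for i,(c,(u,v,w,h),(du,dv)) in enumerate(zip(V,((398,172,104,78),(320,186,72,54)),((267,197),(290,250)))):
    for (a,b,ww,hh,parts,p) in((u,v,w,h,FEN+[box(-8,8,-8,8,0,1)]*0+[box(25,35,-126,110,8,20),box(60,104,-21,35,8,36),box(3,23,-3,17,25,41)],pf),(du,dv,56,42,DOG,dog)):
        S=10;im=cv2.resize(c["image"][:,:,::-1],None,fx=S,fy=S,interpolation=cv2.INTER_CUBIC)
        Rz=R.from_euler("z",p[3]).as_matrix()
        for q in parts: cv2.polylines(im,[cv2.convexHull(((project(c,q@Rz.T+p[:3])+.5)*S).astype(np.int32))],True,(0,0,255) if p is pf else (255,0,255),2)
        im=im[int((b-hh/2)*S):int((b+hh/2)*S),int((a-ww/2)*S):int((a+ww/2)*S)]; out.append(cv2.resize(im,(400,300),interpolation=cv2.INTER_AREA))
cv2.imwrite("pics/ov.png",np.vstack([np.hstack(out[:2]),np.hstack(out[2:])]))
E
python3 m2.py
```

```text
[(7, [377, 152, 15, 13, 52]), (12, [364, 166, 81, 37, 456])]
[(1, [279, 141, 110, 32, 1425]), (3, [333, 163, 17, 41, 289]), (7, [303, 176, 15, 14, 98]), (26, [368, 218, 8, 13, 62])]
fence [ 5.5655e+02 -6.7710e+01  4.3100e+00  2.1000e-01] 11.97 77.6
fence [ 5.5631e+02 -6.8710e+01  4.8600e+00  2.1000e-01] 11.85 40.8
fence [ 5.5562e+02 -6.4240e+01  3.9400e+00  2.1000e-01] 11.99 36.5
plate top (plate centre) [ 5.9546e+02 -6.3520e+01 -1.2880e+01  2.1000e-01] 11.88 26.601642608642578
plate centre in bed [ 38.93361454  -3.96930614 -17.1898999 ]
```

View pics/ov.png

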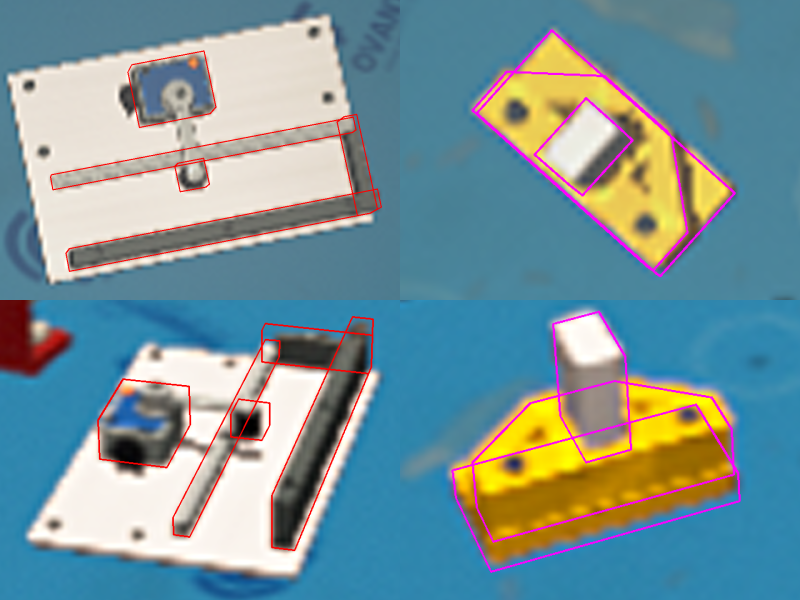

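```bash
cat > plan.py <<'E'
from h import *
def goto(xyz,yawy,quiet=False):
    "tool-frame shift (units) and turn (units) to TCP xyz with tool y axis at world angle yawy (mod 180)"
    o=ctrl.get_obs(); M=R.from_rotvec(o["orientation"]).as_matrix()
    a=np.degrees(np.arctan2(M[1,1],M[0,1])); d=(yawy-a+90)%180-90
    s=M.T@(np.array(xyz)-o["ee_pos"])/25
    print("t",o["t"],"pos",np.round(o["ee_pos"],1),"xax",M[:,0].round(3),"yax",M[:,1].round(3),"yang",round(a,2),"q6",round(o["qpos"][5],2),"shift units",s.round(2),"turn units (tool z down: -world)",round(-d/5,2), "F",np.round(o["ft_force"],1),"w",o["width"])
E
python3 -c "
from plan import *
goto([506,318.5,200],49.5)"
```

```text
t 1.5 pos [ 178.  -599.1  222.7] xax [0.959 0.285 0.   ] yax [ 0.285 -0.959 -0.   ] yang -73.45 q6 -0.02 shift units [ 23.03 -31.45   0.91] turn units (tool z down: -world) 11.41 F [-0.2 -0.1  0.3] w 87.58339662122614
```

Emit:
{"api": "move_arm", "payload": {"steps": [[[1, -1, 0], 0, 0], [[1, -1, 0], 0, 0], [[1, -1, 0], 0, 0], [[1, -1, 0], 0, 0], [[1, -1, 0], 0, 0], [[1, -1, 0], 0, 0], [[1, -1, 0], 0, 0], [[1, -1, 0], 0, 0], [[1, -1, 0], 0, 0], [[1, -1, 0], 0, 0], [[1, -1, 0], 0, 0], [[1, -1, 0], 0, 0], [[1, -1, 0], 0, 0], [[1, -1, 0], 0, 0], [[1, -1, 0], 0, 0], [[1, -1, 0], 0, 0]]}}

```text
t: 2.83
ee_pos: [448.2, -100.1, 223.0]
orientation: [3.109, 0.452, 0.001]
ft_force: [0.8, -0.5, 0.1]
width: 87.9
grasp_force: 0.0
```

Emit:
{"api": "move_arm", "payload": {"steps": [[[0.44, -0.96, 0], 0, 0], [[0.44, -0.96, 0], 0, 0], [[0.44, -0.96, 0], 0, 0], [[0.44, -0.96, 0], 0, 0], [[0.44, -0.96, 0], 0, 0], [[0.44, -0.96, 0], 0, 0], [[0.44, -0.96, 0], 0, 0], [[0.44, -0.96, 0], 0, 0], [[0.44, -0.96, 0], 0, 0], [[0.44, -0.96, 0], 0, 0], [[0.44, -0.96, 0], 0, 0], [[0.44, -0.96, 0], 0, 0], [[0.44, -0.96, 0], 0, 0], [[0.44, -0.96, 0], 0, 0], [[0.44, -0.96, 0], 0, 0], [[0.44, -0.96, 0], 0, 0]]}}

```text
t: 4.17
ee_pos: [506.9, 317.9, 222.7]
orientation: [-3.109, -0.452, -0.0]
ft_force: [1.0, 0.1, -1.0]
width: 87.7
grasp_force: 0.0
```

Emit:
{"api": "move_arm", "payload": {"steps": [[[0, 0, 0.1], -1, 0], [[0, 0, 0.1], -1, 0], [[0, 0, 0.1], -1, 0], [[0, 0, 0.1], -1, 0], [[0, 0, 0.1], -1, 0], [[0, 0, 0.1], -1, 0], [[0, 0, 0.1], -1, 0], [[0, 0, 0.1], -1, 0], [[0, 0, 0.1], -1, 0], [[0, 0, 0.1], -1, 0], [[0, 0, 0.1], -1, 0], [[0, 0, 0.1], -1, 0], [[0, 0, 0.1], -1, 0], [[0, 0, 0.1], -1, 0], [[0, 0, 0.1], -1, 0], [[0, 0, 0.1], -1, 0], [[0, 0, 0.1], -1, 0], [[0, 0, 0.1], -1, 0], [[0, 0, 0.1], -1, 0], [[0, 0, 0.1], -1, 0]]}}

```text
t: 5.83
ee_pos: [506.9, 316.5, 172.6]
orientation: [1.646, 2.676, 0.0]
ft_force: [1.2, -0.3, 0.2]
width: 87.8
grasp_force: 0.0
```

```bash
python3 -c "
from plan import *
goto([506,318.5,52],49.5)"
```

```text
t 5.8333 pos [506.9 316.5 172.6] xax [-0.451  0.893 -0.   ] yax [0.893 0.451 0.   ] yang 26.79 q6 0.07 shift units [0.09 0.   4.82] turn units (tool z down: -world) -4.54 F [ 1.2 -0.3  0.2] w 87.78037833846966
```

Emit:
{"api": "move_arm", "payload": {"steps": [[[0, 0, 0.2], -1, 0], [[0, 0, 0.2], -1, 0], [[0, 0, 0.2], -1, 0], [[0, 0, 0.2], -1, 0], [[0, 0, 0.2], -0.54, 0], [[0.08, 0, 0.6], 0, 0], [[0, 0, 0.6], 0, 0], [[0, 0, 0.6], 0, 0], [[0, 0, 0.6], 0, 0], [[0, 0, 0.6], 0, 0], [[0, 0, 0.4], 0, 0], [[0, 0, 0.4], 0, 0], [[0, 0, 0], 0, 0]]}}

```text
t: 6.92
ee_pos: [504.4, 317.2, 50.9]
orientation: [-1.093, -2.943, 0.003]
ft_force: [-0.9, -0.5, 0.0]
width: 88.0
grasp_force: 0.0
```

```bash
python3 - <<'E'
from plan import *
goto([506,318.5,52],49.5)
import cv2
z=lambda a,u,v,w,h:cv2.resize(a[int(v-h/2):int(v+h/2),int(u-w/2):int(u+w/2),::-1],(400,300),interpolation=cv2.INTER_CUBIC)
cv2.imwrite("pics/g1.png",np.hstack([z(cams.get_image("top")["image"],267,197,100,75),z(cams.get_image("scene")["image"],290,240,80,60)]))
E
```

```text
t 6.9167 pos [504.4 317.2  50.9] xax [-0.758  0.653  0.001] yax [ 0.653  0.758 -0.003] yang 49.25 q6 -0.32 shift units [-0.01  0.08 -0.04] turn units (tool z down: -world) -0.05 F [-0.9 -0.5  0. ] w 87.97607137614396
```

View pics/g1.png

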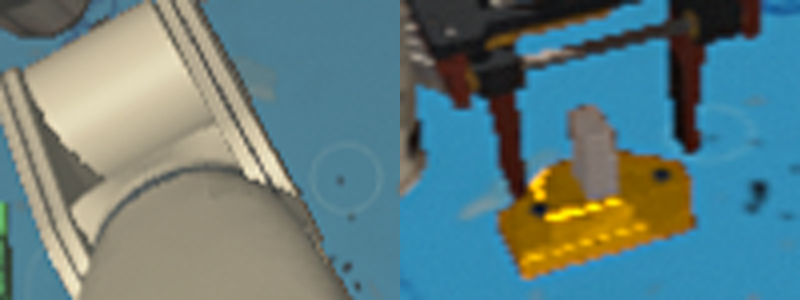

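Emit:
{"api": "move_arm", "payload": {"steps": [[[0, 0.08, -0.04], -0.05, 0], [[0, 0, 0], 0, 1], [[0, 0, 0], 0, 1], [[0, 0, 0], 0, 1], [[0, 0, 0], 0, 1], [[0, 0, 0], 0, 1], [[0, 0, 0], 0, 1], [[0, 0, 0], 0, 1], [[0, 0, 0], 0, 1], [[0, 0, 0], 0, 1], [[0, 0, 0], 0, 1]]}}

```text
t: 7.93
ee_pos: [506.7, 319.2, 53.6]
orientation: [-1.088, -2.947, 0.0]
ft_force: [-0.3, 0.5, 0.5]
width: 24.7
grasp_force: 0.0
```

Emit:
{"api": "move_arm", "payload": {"steps": [[[0, 0, 0], 0, 1], [[0, 0, 0], 0, 1], [[0, 0, 0], 0, 1], [[0, 0, 0], 0, 1]]}}

```text
t: 8.27
ee_pos: [506.7, 319.3, 53.6]
orientation: [-1.087, -2.947, -0.0]
ft_force: [0.3, 1.0, -0.9]
width: 18.1
grasp_force: 30.0
```

Emit:
{"api": "move_arm", "payload": {"steps": [[[0, 0, -0.6], 0, 1], [[0, 0, -0.6], 0, 1], [[0, 0, -0.6], 0, 1], [[0, 0, -0.6], 0, 1], [[0, 0, -0.6], 0, 1], [[0, 0, -0.6], -0.5, 1], [[0, 0, -0.4], -1, 1], [[0, 0, 0], -1, 1], [[0, 0, 0], -1, 1], [[0, 0, 0], -1, 1], [[0, 0, 0], -1, 1], [[0, 0, 0], -1, 1], [[0, 0, 0], -1, 1], [[0, 0, 0], -1, 1], [[0, 0, 0], -1, 1], [[0, 0, 0], -1, 1], [[0, 0, 0], -1, 1]]}}

```text
t: 9.68
ee_pos: [506.0, 318.9, 153.1]
orientation: [0.471, -3.105, 0.001]
ft_force: [-0.7, 0.3, -3.0]
width: 18.1
grasp_force: 30.0
```

```bash
cat >> plan.py <<'E'
BED=np.array([556.5,-67.,11.95])
def bed2w(x,y,z): 
    a=np.radians(BED[2]); return [BED[0]+x*np.cos(a)-y*np.sin(a),BED[1]+x*np.sin(a)+y*np.cos(a),z]
def w2bed(p):
    a=np.radians(BED[2]); d=np.array(p[:2])-BED[:2]; return np.array([d[0]*np.cos(a)+d[1]*np.sin(a),-d[0]*np.sin(a)+d[1]*np.cos(a)])
E
python3 -c "
from plan import *
goto(bed2w(-4,85,110),BED[2]+90)"
```

```text
t 9.6833 pos [506.  318.9 153.1] xax [-0.955 -0.296  0.002] yax [-0.296  0.955 -0.   ] yang 107.25 q6 -1.33 shift units [  2.49 -11.94   1.73] turn units (tool z down: -world) 1.06 F [-0.7  0.3 -3. ] w 18.074321974807475
```

Emit:
{"api": "move_arm", "payload": {"steps": [[[0.2, -0.92, 0], 0, 1], [[0.2, -0.92, 0], 0, 1], [[0.2, -0.92, 0], 0, 1], [[0.2, -0.92, 0], 0, 1], [[0.2, -0.92, 0], 0, 1], [[0.2, -0.92, 0], 0, 1], [[0.2, -0.92, 0], 0, 1], [[0.2, -0.92, 0], 0, 1], [[0.2, -0.92, 0], 0, 1], [[0.2, -0.92, 0], 0, 1], [[0.2, -0.92, 0], 0, 1], [[0.2, -0.92, 0], 0, 1], [[0.1, -0.9, 0], 0, 1], [[0, 0, 0.5], 0.53, 1], [[0, 0, 0.5], 0.53, 1], [[0, 0, 0.5], 0, 1], [[0, 0, 0], 0, 1], [[0, 0, 0], 0, 1]]}}

```text
t: 11.18
ee_pos: [533.2, 15.5, 115.5]
orientation: [0.32, -3.123, -0.0]
ft_force: [-0.2, -0.4, -2.9]
width: 17.8
grasp_force: 30.0
```

```bash
cat > look.py <<'E'
import sys
from plan import *
from fit import fit,DOG,box
goto(bed2w(-4,85,72),BED[2]+90)
o=ctrl.get_obs(); M=R.from_rotvec(o["orientation"]).as_matrix(); print("TCP in bed",w2bed(o["ee_pos"]).round(2))
p=np.array([*(o["ee_pos"]-4*M[:,0]-[0,0,53.6]),np.arctan2(M[1,1],M[0,1])-np.pi/2])
V=[cams.get_image(n) for n in("top","scene")]
out=[]
FEN=[box(-39,-25,-124,110,8,44),box(-39,35,-124,-116,8,32),box(25,35,-126,110,8,20)]
pb=np.array([BED[0],BED[1],4.3,np.radians(BED[2])])
for i,(c,(a,b,ww,hh)) in enumerate(zip(V,((390,172,104,78),(320,192,96,72)))):
    S=10;im=cv2.resize(c["image"][:,:,::-1],None,fx=S,fy=S,interpolation=cv2.INTER_CUBIC)
    for parts,q,col in((FEN,pb,(0,0,255)),(DOG,p+[0,0,4,0],(255,0,255))):
        Rz=R.from_euler("z",q[3]).as_matrix()
        for g in parts: cv2.polylines(im,[cv2.convexHull(((project(c,g@Rz.T+q[:3])+.5)*S).astype(np.int32))],True,col,2)
    out.append(cv2.resize(im[int((b-hh/2)*S):int((b+hh/2)*S),int((a-ww/2)*S):int((a+ww/2)*S)],(400,300) if i==0 else (800,600),interpolation=cv2.INTER_AREA))
cv2.imwrite(sys.argv[1],out[1]); cv2.imwrite(sys.argv[1].replace(".png","_top.png"),out[0])
# yellow-only mask fit
l=cams.cut_out("scene","dog"); u,v=project(V[1],p[:3]+[0,0,25])[0]
for n,c in zip(("top","scene"),V):
    u,v=project(c,p[:3]+[0,0,25])[0]
    print(n,[(round(d["p"],2),np.round(d["rect"],1).tolist()) for d in cams.cut_out(n,"dog") if abs(d["rect"][0]-u)<25],"expected",u.round(1),v.round(1))
E
python3 look.py pics/l1.png
```

```text
t 11.1833 pos [533.2  15.5 115.5] xax [-0.979 -0.203  0.002] yax [-0.203  0.979  0.   ] yang 101.71 q6 -1.77 shift units [-0.07 -0.02  1.74] turn units (tool z down: -world) -0.05 F [-0.2 -0.4 -2.9] w 17.7816101176024
TCP in bed [-5.7  85.55]
top [] expected 371.3 185.9
scene [(0.94, [327.6, 183.9, 24.5, 26.5])] expected 327.1 178.9
```

View pics/l1.png

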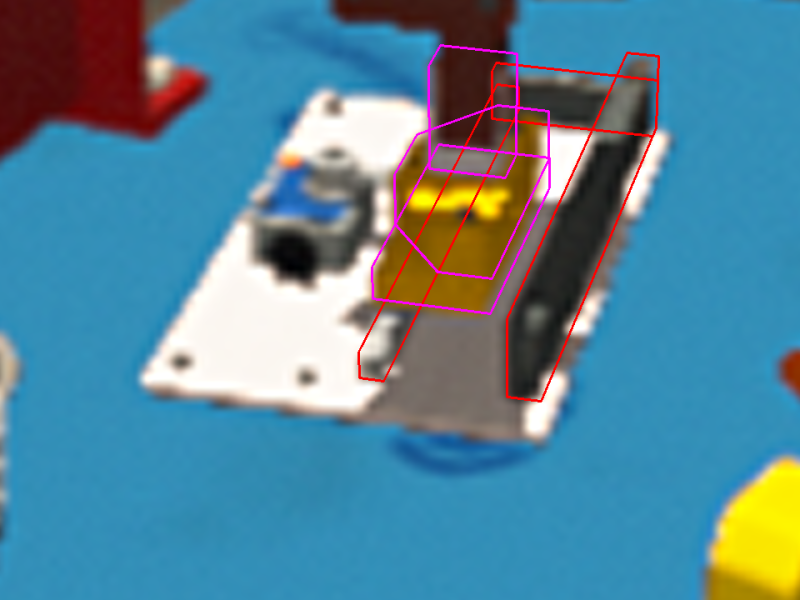

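```bash
cat > rel.py <<'E'
from plan import *
from fit import *
def rel():
    o=ctrl.get_obs(); M=R.from_rotvec(o["orientation"]).as_matrix(); yaw=np.arctan2(M[1,1],M[0,1])-np.pi/2
    p=np.array([*(o["ee_pos"]-4*M[:,0]-[0,0,53.6-3.9]),yaw])
    c=cams.get_image("scene"); im=c["image"]; hsv=cv2.cvtColor(im,cv2.COLOR_RGB2HSV)
    u,v=project(c,p[:3]+[0,0,20])[0].astype(int)
    roi=np.zeros((400,640),bool); roi[v-22:v+26,u-22:u+22]=1
    yel=(hsv[...,0]>12)&(hsv[...,0]<36)&(hsv[...,1]>150)&(hsv[...,2]>60)&roi
    k,lab,st,_=cv2.connectedComponentsWithStats(yel.astype(np.uint8)); i=1+st[1:,4].argmax(); m=(lab==i).astype(np.float32); print("yellow",st[i].tolist())
    # compare only below the cam-top row where finger/tab hides
    cut=int(project(c,p[:3]+R.from_euler("z",yaw).apply([0,0,36]))[0,1])+1
    def f(d):
        q=p+np.array([d[0],d[1],d[2] if len(d)>2 else 0,0])
        r=cv2.resize(render(c,DOG[:2],q).astype(np.float32),(640,400),interpolation=cv2.INTER_AREA)
        return ((cv2.GaussianBlur(r,(0,0),.7)-cv2.GaussianBlur(m,(0,0),.7))[cut:v+26,u-24:u+24]**2).sum()
    # z held
    b=minimize(f,[0,0],method="Nelder-Mead",options=dict(initial_simplex=[[0,0],[5,0],[0,5]],xatol=.05,fatol=.01))
    b3=minimize(f,[0,0,0],method="Nelder-Mead",options=dict(initial_simplex=[[0,0,0],[5,0,0],[0,5,0],[0,0,5]],xatol=.05,fatol=.01))
    a=np.radians(11.95); Rb=np.array([[np.cos(a),np.sin(a)],[-np.sin(a),np.cos(a)]])
    for bb in(b,b3):
        print("shift",bb.x.round(2),bb.fun,"dog in bed (scene-only bed):",(Rb@(p[:2]+bb.x[:2]-[555.62,-64.24])).round(2))
    print("yaw err",np.degrees(yaw)-11.95)
rel()
E
python3 rel.py
```

```text
yellow [317, 169, 20, 25, 279]
shift [0.04 2.74] 24.905118942260742 dog in bed (scene-only bed): [ 0.6  85.23]
shift [ 1.3   1.06 -1.25] 24.415870666503906 dog in bed (scene-only bed): [ 1.48 83.32]
yaw err -0.2339579884512073
```

Emit:
{"api": "move_arm", "payload": {"steps": [[[0, 0, 0.3], -0.05, 1], [[0, 0, 0.3], 0, 1], [[0, 0, 0.3], 0, 1], [[0, 0, 0.3], 0, 1], [[0, 0, 0.3], 0, 1], [[0, 0, 0], 0, 1], [[0, 0, 0], 0, 1]]}}

```text
t: 12.07
ee_pos: [533.7, 15.6, 77.9]
orientation: [0.327, -3.123, -0.0]
ft_force: [0.0, -0.3, -2.9]
width: 18.2
grasp_force: 30.0
```

Emit:
{"api": "move_arm", "payload": {"steps": [[[0.04, 0, 0], 0, 1], [[0, 0, 0], 0, 1]]}}

```text
t: 12.23
ee_pos: [533.2, 15.3, 78.9]
orientation: [-0.327, 3.124, -0.0]
ft_force: [0.3, 0.6, -3.3]
width: 18.1
grasp_force: 30.0
```

Emit:
{"api": "move_arm", "payload": {"steps": [[[0.04, 0, 0], 0, 1], [[0, 0, 0], 0, 1]]}}

```text
t: 12.4
ee_pos: [532.8, 15.2, 79.2]
orientation: [-0.327, 3.123, -0.0]
ft_force: [2.2, 0.3, -3.5]
width: 17.7
grasp_force: 30.0
```

Emit:
{"api": "move_arm", "payload": {"steps": [[[0.04, 0, 0], 0, 1], [[0, 0, 0], 0, 1]]}}

```text
t: 12.57
ee_pos: [532.6, 15.1, 79.2]
orientation: [-0.326, 3.121, -0.0]
ft_force: [4.4, 1.9, -4.8]
width: 17.9
grasp_force: 30.0
```

Emit:
{"api": "move_arm", "payload": {"steps": [[[0.04, 0, 0], 0, 1], [[0, 0, 0], 0, 1]]}}

```text
t: 12.73
ee_pos: [532.2, 15.0, 79.3]
orientation: [-0.326, 3.12, -0.0]
ft_force: [6.1, 1.1, -3.9]
width: 18.0
grasp_force: 30.0
```

Emit:
{"api": "move_arm", "payload": {"steps": [[[-0.17, 0, 0], 0, 1], [[0, 0, 0], 0, 1], [[0, 0, 0.2], 0, 1], [[0, 0, 0.2], 0, 1], [[0, 0, 0.1], 0, 1], [[0, 0, 0], 0, 1]]}}

```text
t: 13.23
ee_pos: [533.3, 15.6, 65.1]
orientation: [0.327, -3.122, -0.0]
ft_force: [-0.4, -0.2, -2.7]
width: 18.1
grasp_force: 30.0
```

Emit:
{"api": "move_arm", "payload": {"steps": [[[0, 0, 0.08], 0, 1], [[0, 0, 0.08], 0, 1], [[0, 0, 0], 0, 1]]}}

```text
t: 13.48
ee_pos: [534.3, 15.6, 61.9]
orientation: [0.327, -3.124, -0.0]
ft_force: [-0.6, -0.7, -3.6]
width: 17.9
grasp_force: 30.0
```

Emit:
{"api": "move_arm", "payload": {"steps": [[[0, 0, 0.05], 0, 1], [[0, 0, 0], 0, 1]]}}

```text
t: 13.65
ee_pos: [534.6, 15.7, 61.6]
orientation: [-0.327, 3.124, 0.0]
ft_force: [-1.3, 0.5, 2.9]
width: 18.2
grasp_force: 30.0
```

Emit:
{"api": "move_arm", "payload": {"steps": [[[0, 0, 0.05], 0, 1], [[0, 0, 0], 0, 1]]}}

```text
t: 13.82
ee_pos: [534.8, 15.7, 61.5]
orientation: [-0.327, 3.124, 0.0]
ft_force: [-5.7, 1.1, 18.1]
width: 17.5
grasp_force: 30.0
```

Emit:
{"api": "move_arm", "payload": {"steps": [[[0, 0, -0.06], 0, 1], [[0, 0, 0], 0, 0.6], [[0, 0, 0], 0, 0.6], [[0, 0, 0], 0, 0.6], [[0, 0, 0], 0, 0.6], [[0, 0, 0], 0, 1], [[0, 0, 0], 0, 1], [[0, 0, 0], 0, 1], [[0, 0, 0], 0, 1], [[0, 0, 0], 0, 1], [[0, 0, 0], 0, 1], [[0, 0, 0], 0, 1]]}}

```text
t: 14.82
ee_pos: [534.4, 15.6, 61.1]
orientation: [0.327, -3.125, -0.0]
ft_force: [2.4, 0.4, -1.5]
width: 18.0
grasp_force: 30.0
```

```bash
python3 -c "
from plan import *
goto(bed2w(-4,-36,61.6),BED[2]+90); print(w2bed(ctrl.get_obs()['ee_pos']),ctrl.get_obs()['grasp_force'])"
```

```text
t 14.8167 pos [534.4  15.6  61.1] xax [-0.978 -0.207  0.   ] yax [-0.207  0.978  0.   ] yang 101.95 q6 -1.77 shift units [-0.02 -4.86 -0.02] turn units (tool z down: -world) -0.0 F [ 2.4  0.4 -1.5] w 17.995899907720247
[-4.51031743 85.3989199 ] 29.99966472387314
```

Emit:
{"api": "move_arm", "payload": {"steps": [[[0, -0.3, 0], 0, 1], [[0, -0.3, 0], 0, 1], [[0, -0.3, 0], 0, 1], [[0, -0.3, 0], 0, 1], [[0, -0.3, 0], 0, 1], [[0, -0.3, 0], 0, 1], [[0, -0.2, 0], 0, 1], [[0, -0.2, 0], 0, 1]]}}

```text
t: 15.48
ee_pos: [545.6, -38.9, 61.1]
orientation: [0.326, -3.124, -0.0]
ft_force: [-1.7, 1.7, -1.4]
width: 17.7
grasp_force: 30.0
```

Emit:
{"api": "move_arm", "payload": {"steps": [[[0, -0.2, 0], 0, 1], [[0, -0.2, 0], 0, 1], [[0, -0.2, 0], 0, 1], [[0, -0.2, 0], 0, 1], [[0, -0.2, 0], 0, 1], [[0, -0.2, 0], 0, 1]]}}

```text
t: 15.98
ee_pos: [551.8, -67.9, 61.1]
orientation: [0.327, -3.124, -0.0]
ft_force: [-2.2, 2.3, -0.4]
width: 17.9
grasp_force: 30.0
```

Emit:
{"api": "move_arm", "payload": {"steps": [[[0, -0.2, 0], 0, 1], [[0, -0.2, 0], 0, 1], [[0, -0.2, 0], 0, 1], [[0, -0.2, 0], 0, 1], [[0, -0.2, 0], 0, 1], [[0, -0.2, 0], 0, 1], [[0, -0.16, 0], 0, 1], [[0, 0, 0], 0, 1]]}}

```text
t: 16.65
ee_pos: [559.0, -101.9, 61.1]
orientation: [0.326, -3.124, 0.001]
ft_force: [-3.1, -2.9, -0.7]
width: 17.7
grasp_force: 30.0
```

```bash
python3 look.py pics/l2.png;python3 -c "
from plan import *
goto(bed2w(-4,-36,61.6),BED[2]+90); print(w2bed(ctrl.get_obs()['ee_pos']),ctrl.get_obs()['grasp_force'])"
```

```text
t 16.65 pos [ 559.  -101.9   61.1] xax [-0.978 -0.207  0.   ] yax [-0.207  0.978 -0.001] yang 101.92 q6 -1.98 shift units [-0.03  4.79 -0.44] turn units (tool z down: -world) -0.01 F [-3.1 -2.9 -0.7] w 17.659211941856267
TCP in bed [ -4.75 -34.71]
top [] expected 409.9 180.2
scene [] expected 335.0 176.2
t 16.9 pos [ 558.9 -100.8   61.1] xax [-0.978 -0.207  0.   ] yax [-0.207  0.978 -0.   ] yang 101.95 q6 -1.98 shift units [-0.03 -0.1  -0.02] turn units (tool z down: -world) 0.0 F [-3.4 -1.7 -1.1] w 18.058595504713452
[ -4.63648536 -33.61577316] 30.00041574239731
```

View pics/l2.png

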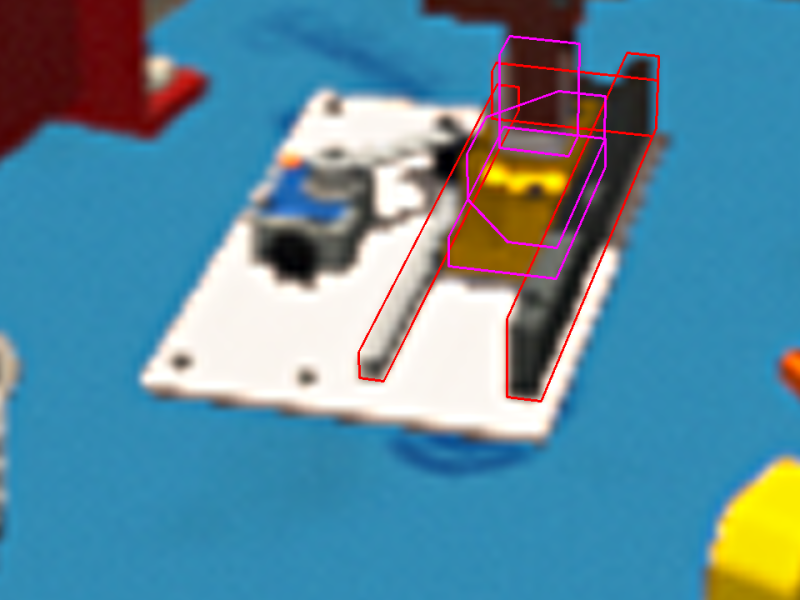

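Emit:
{"api": "move_arm", "payload": {"steps": [[[0, -0.08, 0], 0, 1], [[0, 0, 0], 0, 1], [[0, 0, 0], 0, 0.6], [[0, 0, 0], 0, 0.5], [[0, 0, 0], 0, 0.4], [[0, 0, 0], 0, 0.4], [[0, 0, 0], 0, 0.4], [[0, 0, 0], 0, 0.4]]}}

```text
t: 17.57
ee_pos: [559.8, -102.7, 61.3]
orientation: [-0.327, 3.124, -0.0]
ft_force: [1.5, 0.6, -0.0]
width: 51.6
grasp_force: 0.0
```

Emit:
{"api": "move_arm", "payload": {"steps": [[[0, 0, -0.3], 0, 0.4], [[0, 0, -0.6], 0, 0.4], [[0, 0, -0.8], 0, 0.4], [[0, 0, -0.8], 0, 0.4], [[0, 0, -0.8], 0, 0.4], [[0, 0, -0.8], 0, 0.4], [[1, 0, -0.8], 0, 0.4], [[1, 0, -0.5], 0, 0.4], [[1, 0, 0], 0, 0.4], [[1, 0, 0], 0, 0.4], [[1, 0, 0], 0, 0.4], [[1, 0, 0], 0, 0.4], [[0, 0, 0], 0, 0.4]]}}

```text
t: 18.65
ee_pos: [408.4, -133.6, 196.2]
orientation: [0.325, -3.122, -0.001]
ft_force: [-0.1, 0.1, -0.4]
width: 52.6
grasp_force: 0.0
```

```bash
python3 - <<'E'
from plan import *
z=lambda a,u,v,w,h:cv2.resize(a[int(v-h/2):int(v+h/2),int(u-w/2):int(u+w/2),::-1],(400,300),interpolation=cv2.INTER_CUBIC)
cv2.imwrite("pics/f.png",np.hstack([z(cams.get_image("top")["image"],405,172,80,60),z(cams.get_image("scene")["image"],325,180,64,48)]))
o=ctrl.get_obs(); print(o["t"],o["ee_pos"],o["width"],o["ft_force"])
E
```

```text
18.75 [ 412.63564446 -134.06188046  196.91443858] 52.72027037479545 [-0.59172706  0.38641125  0.15745079]
```

View pics/f.png

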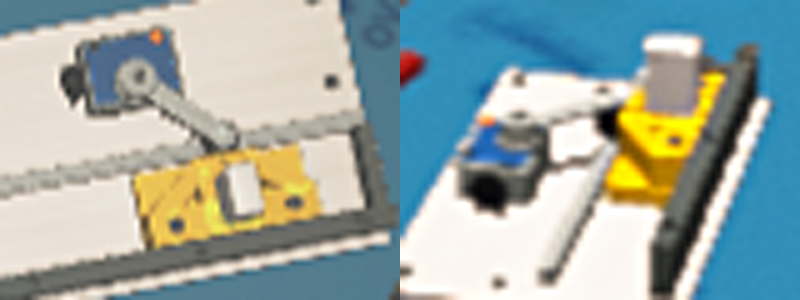

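The top view shows the roller (222,138) at the middle of the land and the arm swung aside. The dog lies flat in the channel (columns 140–318) and the gripper is clear.

```bash
python3 -c "
from workcell import ctrl
print(ctrl.close_job())"
```

```text
the job is handed in; nothing more can be done
None
```

The yellow dog was set down in the open end of the channel and slid in until the roller stood on the middle of the cam's land; it was released there, the gripper moved clear and the job handed in at about 19 s.

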